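Load the paint-stick cassette and lift it out of its dock

TASK

Take the slim square paint stick out of the three-compartment bin and stand it fully home in the empty pocket of the cassette that is clipped into its dock, and let go of it. Then pinch the cassette's two steel side catches together, lift the cassette level out of the dock with both sticks in it, and finish while holding it there with the catches still pinched, about a hand's breadth (100 mm) above its seat; do not put it down or let go. Leave everything else where it is.

Things in the scene. Friction and masses are not known exactly. Their poses are not given: they have to be found in the camera images.
- dock: Fixed plywood dock, 150 x 96 mm, flat on the table, the cassette clipped into it. Origin at the centre of its underside; x along its length, y across, z up. Floor 10 mm high; guides to 22 mm high hold the cassette with 1.5 mm play. Half-way along each long side (y 30.5 to 44 mm, |x| under 17 mm) a steel ledge, top 30 mm high, hooks over a catch's nose until both catches are pinched in.
- cassette: Grey plastic cassette (loose, about 0.26 kg), 130 mm long (x), 40 mm wide (y), a square pocket at each end, a core 26 mm high between, a steel catch half-way along each long side. Origin at the centre of its underside, 10 mm above the table while docked; axes as the dock's then.
- cassette_grip (a point): The pinch point half-way between the catches, 48 mm above the cassette's underside; axes as the cassette's; the fingers close along y. The catches are upright steel plates 26 mm wide (x), 60 mm apart over their outer faces at rest, 44 mm when pinched in, reaching 66 mm above the underside. The fingertips must stay above the dock's ledges (28 mm below this point).
- catch_left (a joint): Inward travel of the catch on the +y side: 0 at rest (spring-loaded outwards), 0.008 m fully pinched, where it meets a firm stop. The spring takes 2 N to start and 5.2 N to hold fully in. It frees the dock's ledge from about 0.006 m.
- catch_right (a joint): The same for the catch on the -y side.
- pocket_empty (a point): Where the centre of the square stick is when fully home in the empty pocket at the cassette's +x end: 48 mm from the cassette's middle, 42 mm above its underside (52 mm above the table while docked); axes as the cassette's. The pocket is 24 x 24 mm inside, walls 4 mm thick, 14 mm deep, its floor 38 mm and its rim 24 mm below this point.
- pocket_round (a point): The same point of the full pocket at the cassette's -x end, where the centre of the round stick is that is already loaded.
- stick_mid (a point): Centre of the slim square paint stick: paper-wrapped, 20 x 20 mm and 76 mm tall (z its length, x and y square to its sides), loose, about 40 g, standing upright in one of the bin's three compartments, any of them.
- loaded_stick_mid (a point): Centre of the round stick already in the cassette, 20 mm across, 76 mm tall, loose in its pocket. It must stay in it.
- bin: Fixed black plastic bin, 70 x 200 mm, 18 mm high, floor and walls 4 mm thick, three compartments about 62 x 61 mm in a row along its y. Origin at the centre of its underside.
- round_stick_mid (a point): Centre of a round stick, 20 mm across and 76 mm tall, standing in another compartment of the bin; stays there.
- fat_block_mid (a point): Centre of a short fat square block, 30 x 30 x 50 mm tall, standing in another compartment of the bin; stays there.
- jar_mid (a point): Half-way up a closed amber glass jar, 66 mm across, 85 mm tall; stays.
- pot_mid (a point): Half-way up a steel water pot, 80 mm across, 85 mm tall, with brushes standing out of it to 175 mm; stays.
- knife_mid (a point): A painter's spatula lying flat on the table between the bin and the dock, 200 mm long, under 30 mm high; stays.
- tape_mid (a point): Centre of a roll of paper tape lying flat, 84 mm across, 24 mm high; stays.
Things that resemble listed ones, but are neither listed nor needed, are in the scene too. What is shaped like the cassette but pink or turquoise is not meant.

How it is judged (in metres and radians):
On the way, in this order (a step that is already met when the one before it is completed fails the run):
1. the square stick stands fully home in the empty pocket, let go, the cassette still clipped in its dock (distance between stick_mid and pocket_empty below 0.007 m and angle between the z axis of stick_mid and the z axis of cassette_grip, either way round below 0.15 rad and distance between loaded_stick_mid and pocket_round below 0.009 m and z of cassette_grip in the frame of dock below 0.064 m and horizontal distance between cassette_grip and dock below 0.008 m and contact force between the fingers and stick below 0.05 N and value of joint each of catch_left, catch_right below 0.003 m), for 0.2 s.
2. both catches are pinched in while the cassette is still in its seat (distance between stick_mid and pocket_empty below 0.007 m and angle between the z axis of stick_mid and the z axis of cassette_grip, either way round below 0.15 rad and distance between loaded_stick_mid and pocket_round below 0.009 m and z of cassette_grip in the frame of dock below 0.064 m and horizontal distance between cassette_grip and dock below 0.008 m and value of joint each of catch_left, catch_right above 0.006 m), for 0.1 s.
At the end, for the whole second after the job is handed in: The cassette is held still by the fingers, both catches pinched in over 6 mm, at least 60 mm above its seat, level within 11 degrees, off the dock; the square stick is home in its pocket (centre within 7 mm, within 9 degrees) and the round one in its own (within 9 mm) (distance between stick_mid and pocket_empty below 0.007 m and angle between the z axis of stick_mid and the z axis of cassette_grip, either way round below 0.15 rad and distance between loaded_stick_mid and pocket_round below 0.009 m and z of cassette_grip in the frame of dock above 0.118 m and angle between cassette_grip's own z axis and vertical below 0.2 rad and value of joint each of catch_left, catch_right above 0.006 m and contact force between the fingers and cassette above 2 N and contact force between cassette and dock below 0.05 N and linear speed of cassette below 0.03 m/s); the arm keeps its last pose, push and grip.
It fails at once if a bystander is moved more than 40 mm (distance of any of round_stick_mid, fat_block_mid, jar_mid, pot_mid, knife_mid, tape_mid from where it was at the start of the episode above 0.04 m).
It also fails if it takes over 45 s, if anything falls off the work surface, if the arm or the gripper's body presses on something with over 40 N, if the wrist force passes 120 N, or if a joint passes its speed limit or range.

ROBOT

A 6-joint arm with a two-finger parallel gripper is mounted at the origin on the work surface. World frame = base frame: x ahead of the robot, y to its left, z up, the work surface at z = 0. Lengths are in m, angles in degrees, forces in N, time in s.
With the tool pointing down it reaches from about 0.35 to 0.875 m from the base axis. Payload 4.2 kg.
Tool frame: the origin (TCP) lies midway between the tips of the shut fingers; the grasp point (between the pads) lies 19 mm behind it; y points along the fingers, z is the direction in which the jaws open and shut, and the axes are right-handed (so a half turn about y gives the same grasp; the last joint's range is limited). The gripper opens to 87 mm and grips with 3 to 60 N. Pads are 19 mm wide; open, the fingers measure 117 mm over their backs; the gripper's body (75 mm by 190 mm) begins 51 mm behind the grasp point.
Start: joints at [-60.642, 22.042, 0.453, 0, -68.411, -14.817], TCP at [0.157, -0.605, 0.223] pointing down, gripper open.
Joint ranges: [-179.83, 179.83], [-69.29, 118.12], [-61.27, 80.66], [-181.25, 117.63], [-171.15, -9.14], [-177.46, 177.46]. Speed limits (degrees/s): [159.86, 159.86, 180, 180, 180, 180].

INTERFACE

Orientations are given as [roll, pitch, yaw] about the fixed x, y, z axes, in that order (R = Rz(yaw) Ry(pitch) Rx(roll)).
In Python, from workcell import env gives the robot as it stands. The module is installed in compiled form; this text tells all that it offers. Calls block until the motion is done:
- env.goto(position, orientation): joint-space move of the TCP to a pose.
- env.move_straight(position, rotation=None, rate=0.15, force_limit=None): straight line of the TCP; rotation=None keeps the orientation; rate is the mean speed in m/s. With force_limit (N) it stops when the force on the tool has changed by that much, and returns True; else False.
- env.set_joints(angles): joint-space move.
- env.gripper_to(opening, grasp_force=None): opening from 0.0 (shut) to 1.0 (fully open); grasp_force is the grip in N (None keeps the last); returns when the fingers have stopped.
- env.dwell(seconds).
- env.inverse_kinematics(position, orientation): joint angles nearest the present ones, or None.
- env.read_state(): the state.
- env.grab_frame(name): name is "scene" or "top" or "wrist"; returns a dict with "image" (384x512x3 uint8, blue, green, red), "fx", "fy", "cx", "cy" (pixels), "position" and "orientation" of the camera in the world. Camera axes: x right, y up, looking along -z (the intrinsics and any distortion apply to the point x, -y, -z); pixel columns grow to the right and rows downward; lengths in m; the calibration is good to about 2 mm. A picture is of the moment at which its call begins. There is no depth.
A pose or a line that the arm cannot do raises env.Unreachable and nothing moves.
- env.close_job(): hands the job in, once; it reports no verdict.
Trained networks look in a picture, given as the dict that the camera call returned (one of the last four; its "shot" number tells which), for a name from the list of things; names that differ only in an ending like _2 or _b are one class to them, and where a whole thing is asked for, a point or a joint stands for the part that bears it (a point fixed in the world has none). Each returns a list of dicts, best first, with "score" (0 to 1); they miss things now and then, are a little off and sometimes report something else, mostly with a low value. They report only what shows in the picture. A call takes as long as a camera call. They do not tell look-alikes from the thing itself.
- env.search_frame(picture, thing): "xyz" ([x, y, z] in m, in world coordinates, good to about 4 mm: the middle of the surface that is visible of it).
- env.trace(picture, thing): "mask" (384x512 bool, what is visible of it).
The state is a dict: "clock": time; "joint_positions": joint angles; "qvel": joint speeds; "joint_torque": joint torques, N m; "position": TCP position; "tool_rot": TCP orientation; "force": force on the tool from outside, world axes, zero at the start; "wrist_torque": the same for the moment, N m; "opening": opening from 0.0 (shut) to 1.0 (fully open).
Only numpy, scipy, OpenCV 4.12 (cv2) and the standard library are available. Lean on these libraries where they do the work, as an engineer would, in place of code of your own. Each camera call takes 0.05 s, during which the arm holds its last target.

## Working session

There is one attempt and no reset: what is moved stays moved. The work goes in short steps, each a Python script; the robot and the scene stay as the last script left them, time stands still between calls to the robot, and variables do not carry over. Pictures are saved under pics/ and viewed, and the job is handed in when it is done.

```bash
mkdir -p pics; python3 - <<'E'
from workcell import env
import cv2
for n in ("scene","top","wrist"):
    p=env.grab_frame(n); cv2.imwrite(f"pics/a_{n}.png",p["image"])
    print(n,p["position"],p["orientation"],p["fx"],p["fy"],p["cx"],p["cy"],[k for k in p],p["shot"])
    if n=="top":
        for t in ["dock","cassette","stick_mid","loaded_stick_mid","bin","round_stick_mid","fat_block_mid","jar_mid","pot_mid","knife_mid","tape_mid"]:
            print(t,[( [round(float(v),3) for v in d["xyz"]],round(d["score"],2)) for d in env.search_frame(p,t)])
s=env.read_state();print(s)
E
```

```text
scene [ 1.24064959 -0.6123287   0.91781465] [49.30187042  0.09048433 48.73380863] 486.9297738885885 486.9297738885885 257.3528753985021 189.55252477154534 ['image', 'fx', 'fy', 'cx', 'cy', 'position', 'orientation', 'shot'] 1
top [0.38184596 0.04652578 1.09703121] [  8.35120575  -0.24479112 -91.11742991] 370.168780907049 370.168780907049 248.98540546612432 191.86220983482983 ['image', 'fx', 'fy', 'cx', 'cy', 'position', 'orientation', 'shot'] 2
dock [([0.504, 0.145, 0.008], 0.83), ([0.512, -0.13, 0.078], 0.45)]
cassette [([0.334, 0.194, 0.017], 0.82), ([0.69, 0.188, 0.022], 0.81), ([0.34, -0.131, 0.011], 0.77), ([0.73, 0.009, 0.089], 0.73), ([0.542, 0.319, 0.013], 0.69), ([0.515, 0.161, 0.024], 0.46), ([0.507, -0.195, 0.056], 0.46)]
stick_mid [([0.511, -0.244, 0.074], 0.57)]
loaded_stick_mid [([0.462, 0.154, 0.088], 0.53)]
bin [([0.508, -0.183, 0.003], 0.86)]
round_stick_mid [([0.515, -0.131, 0.081], 0.61)]
fat_block_mid [([0.508, -0.195, 0.058], 0.64)]
jar_mid [([0.732, 0.01, 0.09], 0.65), ([0.512, -0.182, 0.003], 0.33)]
pot_mid [([0.7, 0.398, 0.057], 0.87)]
knife_mid [([0.537, -0.0
[... 331 characters left out ...]
n', 'orientation', 'shot'] 3
{'clock': 0.7, 'joint_positions': array([-6.06401722e+01,  2.20376239e+01,  4.54962842e-01, -3.96615210e-04,
       -6.84109411e+01, -1.48173101e+01]), 'qvel': array([ 0.05733547, -0.08962004,  0.0418374 ,  0.04394427, -0.04819981,
       -0.07522572]), 'joint_torque': array([-4.69160011e-05, -3.90328574e+01,  1.87583846e+01,  4.22356278e+00,
        1.54735468e-02, -2.89579168e-05]), 'position': array([ 0.15697133, -0.60496017,  0.22260781]), 'tool_rot': array([-9.00060908e+01, -1.99272661e-03,  1.45423719e+01]), 'force': array([-0.38272679,  0.19563978, -0.97773279]), 'wrist_torque': array([-0.03155142,  0.02832169, -0.05144211]), 'opening': 0.9991127614155401}
```

View pics/a_scene.png

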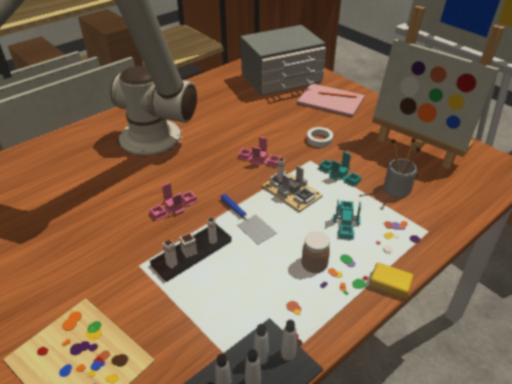

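View pics/a_top.png

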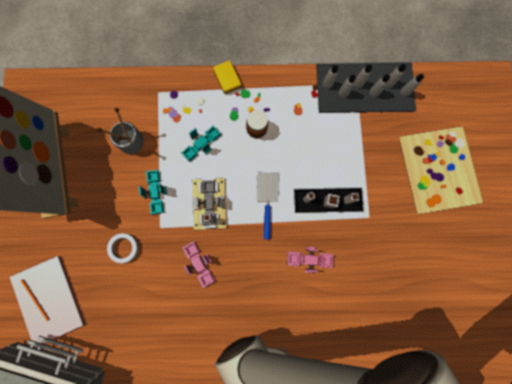

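The top view shows the dock at about pixel (210,203) and the bin at (330,200), with pink and turquoise decoys around them. I'll look closer with the wrist camera.

```bash
cat > h.py <<'E'
from workcell import env
import cv2, numpy as np
from scipy.spatial.transform import Rotation as R
def proj(p,X):
    X=np.atleast_2d(X); Rc=R.from_euler('xyz',p["orientation"],degrees=True).as_matrix()
    c=(X-p["position"])@Rc
    return np.c_[p["cx"]+p["fx"]*c[:,0]/-c[:,2], p["cy"]-p["fy"]*c[:,1]/-c[:,2]]
def unproj(p,uv,z):
    uv=np.atleast_2d(uv).astype(float); Rc=R.from_euler('xyz',p["orientation"],degrees=True).as_matrix()
    d=np.c_[(uv[:,0]-p["cx"])/p["fx"],-(uv[:,1]-p["cy"])/p["fy"],-np.ones(len(uv))]@Rc.T
    return np.array(p["position"])+d*((np.reshape(z,(-1,1))-p["position"][2])/d[:,2:])
def snap(n,f,scale=1.5,pts=None):
    p=env.grab_frame(n); 
    im=cv2.resize(p["image"],None,fx=scale,fy=scale,interpolation=cv2.INTER_CUBIC)
    cv2.imwrite(f"pics/{f}.png",im); np.save(f"pics/{f}.npy",p,allow_pickle=True); return p
def find(p,t):
    r=env.search_frame(p,t); print(t,[(np.round(d["xyz"],3).tolist(),round(d["score"],2)) for d in r]); return r
E
python3 - <<'E'
from h import *
env.goto([0.50,-0.19,0.24],[-90,0,0])
p=snap("wrist","b_bin"); print(p["position"],p["orientation"])
for t in ["bin","stick_mid","round_stick_mid","fat_block_mid"]: find(p,t)
env.goto([0.49,0.15,0.24],[-90,0,0])
p=snap("wrist","b_dock"); print(p["position"],p["orientation"])
for t in ["dock","cassette","loaded_stick_mid","catch_left","catch_right"]: find(p,t)
print(env.read_state()["clock"])
E
```

```text
[ 0.41650019 -0.19018709  0.40135572] [-1.74761889e+01  9.64764267e-04  8.99653162e+01]
bin [([0.508, -0.183, 0.003], 0.64)]
stick_mid [([0.502, -0.253, 0.072], 0.68)]
round_stick_mid [([0.512, -0.132, 0.077], 0.81), ([0.519, 0.14, 0.023], 0.23)]
fat_block_mid [([0.503, -0.199, 0.056], 0.8)]
[0.4068224  0.14974235 0.40139303] [-1.74808329e+01  9.02022991e-03  8.99701144e+01]
dock [([0.494, 0.155, 0.008], 0.91), ([0.512, 0.131, 0.06], 0.46)]
cassette [([0.336, 0.193, 0.02], 0.86), ([0.708, 0.185, 0.023], 0.84), ([0.54, 0.315, 0.017], 0.81), ([0.342, -0.128, 0.022], 0.8), ([0.51, 0.156, 0.028], 0.6)]
loaded_stick_mid [([0.458, 0.152, 0.087], 0.81)]
catch_left [([0.349, 0.163, 0.032], 0.86), ([0.507, 0.184, 0.053], 0.79), ([0.318, -0.121, 0.024], 0.59), ([0.549, 0.289, 0.037], 0.57), ([0.508, -0.184, 0.03], 0.2)]
catch_right [([0.542, 0.344, 0.042], 0.97), ([0.322, 0.212, 0.048], 0.95), ([0.711, 0.202, 0.032], 0.85), ([0.374, -0.131, 0.025], 0.65), ([0.511, 0.128, 0.058], 0.51)]
4.475
```

View pics/b_bin.png

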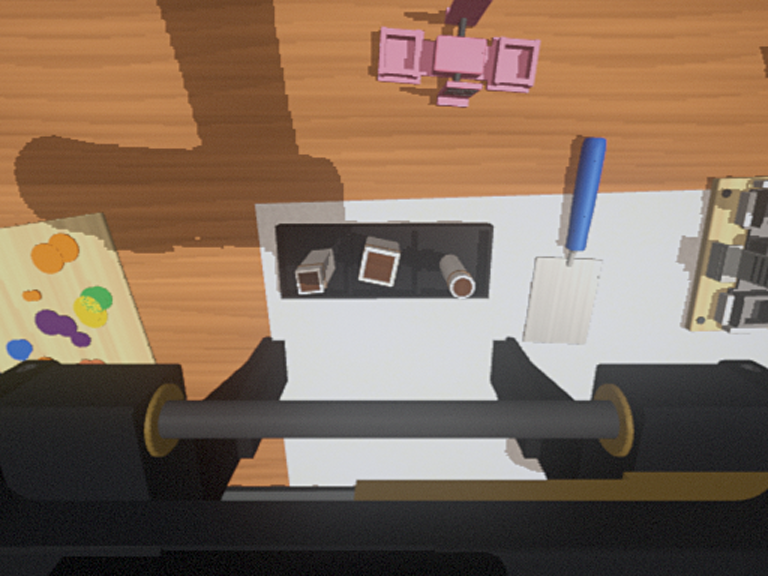

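View pics/b_dock.png

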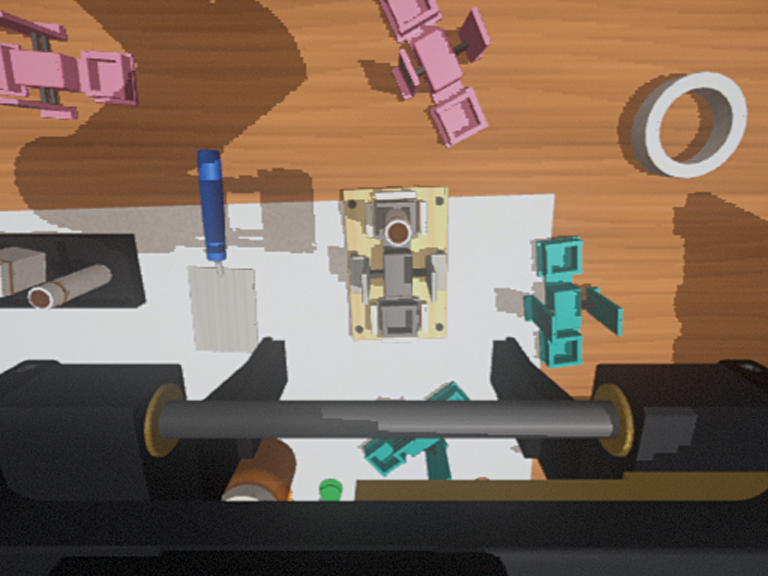

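The square stick is in the left compartment (scaled 315,278), with the block at (380,262) and the round stick at (458,278). The grey cassette is at (398,270), with its empty pocket at (398,318) on the +x side. I'll crop in to measure.

```bash
python3 - <<'E'
from h import *
p=np.load("pics/b_bin.npy",allow_pickle=True).item(); im=p["image"]
c=im[140:205,180:260]; cv2.imwrite("pics/c_bin.png",cv2.resize(c,None,fx=9,fy=9,interpolation=cv2.INTER_CUBIC))
p=np.load("pics/b_dock.npy",allow_pickle=True).item(); im=p["image"]
c=im[120:232,220:310]; cv2.imwrite("pics/c_dock.png",cv2.resize(c,None,fx=5.3,fy=5.3,interpolation=cv2.INTER_CUBIC))
E
```

```text
(no output)
```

View pics/c_bin.png

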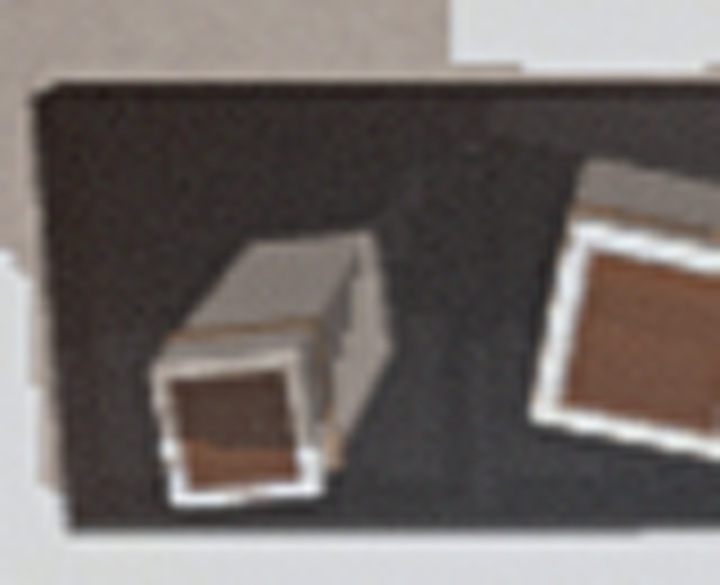

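View pics/c_dock.png

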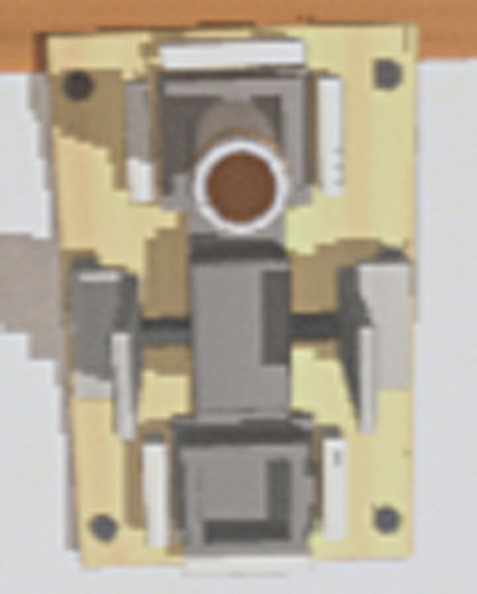

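```bash
python3 - <<'E'
from h import *
def ana(name,c,sc,off,z):
    p=np.load(f"pics/{name}.npy",allow_pickle=True).item()
    uv=(np.array(c)+0.5)/sc-0.5+np.array(off)
    X=unproj(p,uv,z)[:,:2]
    print(np.round(X,4).tolist(),"mean",X.mean(0).round(4),"sides",np.linalg.norm(np.roll(X,-1,0)-X,axis=1).round(4),
     "ang",[round(float(np.degrees(np.arctan2(*(d[::-1])))),1) for d in np.roll(X,-1,0)-X])
ana("b_bin",[(151,365),(302,348),(325,492),(172,506)],9,(180,140),0.080)
ana("b_bin",[(250,243),(375,232),(393,348),(336,468)],9,(180,140),0.015)
print("dock");ana("b_dock",[(48,36),(413,24),(412,562),(82,567)],5.3,(220,120),0.010)
print("pocket rim");ana("b_dock",[(174,440),(310,432),(309,550),(184,556)],5.3,(220,120),0.028)
print("round top");ana("b_dock",[(241,187)]*2,5.3,(220,120),0.090)
print("core top");ana("b_dock",[(194,262),(288,258),(290,408),(197,414)],5.3,(220,120),0.036)
E
```

```text
[[0.5024, -0.264], [0.5001, -0.2441], [0.5199, -0.242], [0.5219, -0.2625]] mean [ 0.5111 -0.2531] sides [0.0201 0.0199 0.0206 0.0195] ang [96.6, 6.0, -84.6, -175.6]
[[0.5002, -0.2622], [0.4985, -0.2427], [0.5171, -0.2407], [0.5368, -0.2505]] mean [ 0.5131 -0.249 ] sides [0.0196 0.0187 0.0221 0.0385] ang [95.1, 6.4, -26.5, -162.3]
dock
[[0.4361, 0.1087], [0.4332, 0.2021], [0.5829, 0.2079], [0.5844, 0.1136]] mean [0.5091 0.1581] sides [0.0934 0.1498 0.0943 0.1483] ang [91.8, 2.2, -89.1, -178.1]
pocket rim
[[0.5395, 0.1406], [0.5372, 0.1767], [0.5712, 0.1771], [0.573, 0.1431]] mean [0.5552 0.1594] sides [0.0361 0.034  0.034  0.0336] ang [93.5, 0.7, -87.0, -175.8]
round top
[[0.4611, 0.1566], [0.4611, 0.1566]] mean [0.4611 0.1566] sides [0. 0.] ang [0.0, 0.0]
core top
[[0.4894, 0.1462], [0.4884, 0.1697], [0.5279, 0.1708], [0.5295, 0.1468]] mean [0.5088 0.1584] sides [0.0235 0.0395 0.0241 0.0401] ang [92.5, 1.6, -86.1, -179.1]
```

```bash
python3 - <<'E'
from h import *
for y in (-84.5,95.5): print(env.inverse_kinematics([0.511,-0.2533,0.031],[-90,0,y]))
env.gripper_to(0.6,15)
env.goto([0.511,-0.2533,0.14],[-90,0,-84.5])
p=snap("wrist","d_pre"); p2=snap("scene","d_scene",1.5)
print(p["position"],p["orientation"],env.read_state()["clock"])
E
```

```text
[-1.00960503e+01  2.86882058e+01 -2.03858069e+01 -2.54444375e-14
 -4.09259874e+01 -1.64403950e+02]
[-10.09605033  28.68820576 -20.38580686   0.         -40.92598737
  15.59605033]
[ 0.50315292 -0.16951578  0.30179054] [-17.52215017  -0.02103069   5.61001541] 6.9833
```

View pics/d_pre.png

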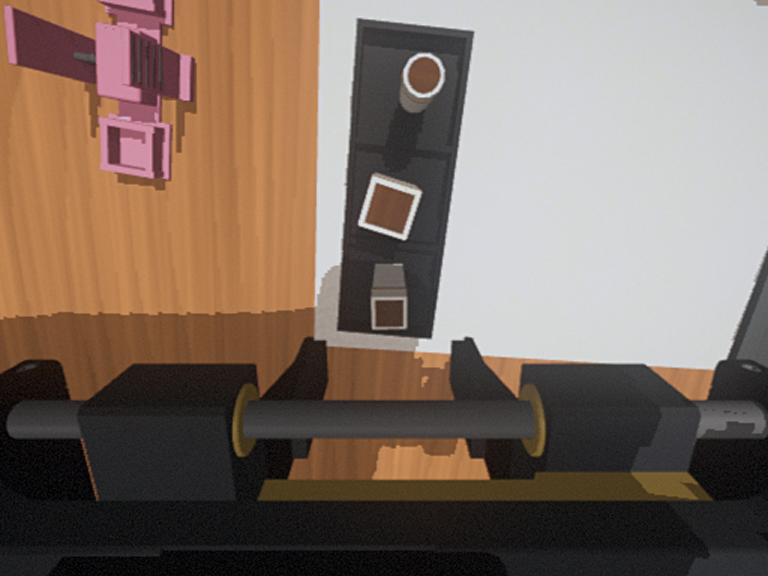

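View pics/d_scene.png

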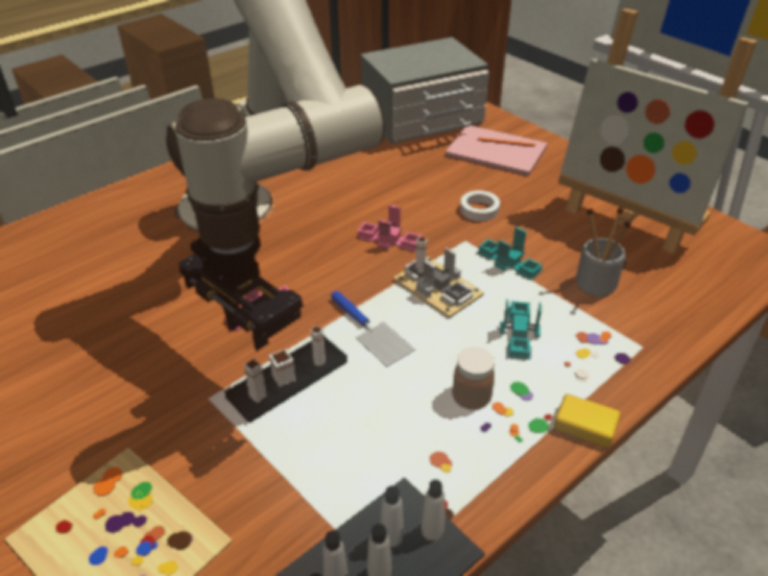

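The square stick is centred on the tool's column (389,313) and square to the jaws. I'll check its position once more and then grasp.

```bash
python3 - <<'E'
from h import *
p=np.load("pics/d_pre.npy",allow_pickle=True).item()
X=unproj(p,(np.array([(371,296),(406,296),(407,330),(372,330)])+.5)/1.5-.5,0.08);print(X.round(4),X.mean(0))
c=X.mean(0); x,y=(c[0]+0.511)/2,(c[1]-0.2533)/2
if abs(c[0]-.511)<.005 and abs(c[1]+.2533)<.006:
    print(env.move_straight([x,y,0.031],rate=0.1,force_limit=8))
    print(env.read_state()["position"])
    env.gripper_to(0.0,15); s=env.read_state(); print(s["opening"],s["opening"]*87,s["force"],s["position"],x,y)
    snap("top","e_top"); 
    env.move_straight([x,y,0.15],rate=0.12); s=env.read_state(); print(s["opening"]*87,s["force"],s["clock"])
E
```

```text
[[ 0.5009 -0.2443  0.08  ]
 [ 0.5202 -0.2424  0.08  ]
 [ 0.523  -0.2626  0.08  ]
 [ 0.5032 -0.2645  0.08  ]] [ 0.51178662 -0.25343433  0.08      ]
False
[ 0.51194823 -0.25352097  0.03167131]
0.23147568145126723 20.138384286260248 [ 0.26762487 -0.36446567  0.22536738] [ 0.51143725 -0.25338058  0.03106769] 0.5113933097162058 -0.2533671653033206
19.936625260490995 [-0.45271295 -1.02033323 -1.59534923] 10.075
```

```bash
python3 - <<'E'
from h import *
env.goto([0.5563,0.1597,0.14],[-90,0,1.8])
p=snap("wrist","f_w"); snap("top","f_t"); snap("scene","f_s"); s=env.read_state(); print(s["position"],s["tool_rot"],p["position"],p["orientation"],s["clock"])
im=p["image"]; cv2.imwrite("pics/f_c.png",cv2.resize(im[60:240,190:330],None,fx=3.3,fy=3.3,interpolation=cv2.INTER_CUBIC))
E
```

```text
[0.55650235 0.15861201 0.14001296] [-9.00045875e+01  3.82100122e-03  1.69154715e+00] [0.47312745 0.15668889 0.30133334] [-1.74679922e+01  1.00386477e-02  9.17275257e+01] 11.7583
```

View pics/f_w.png

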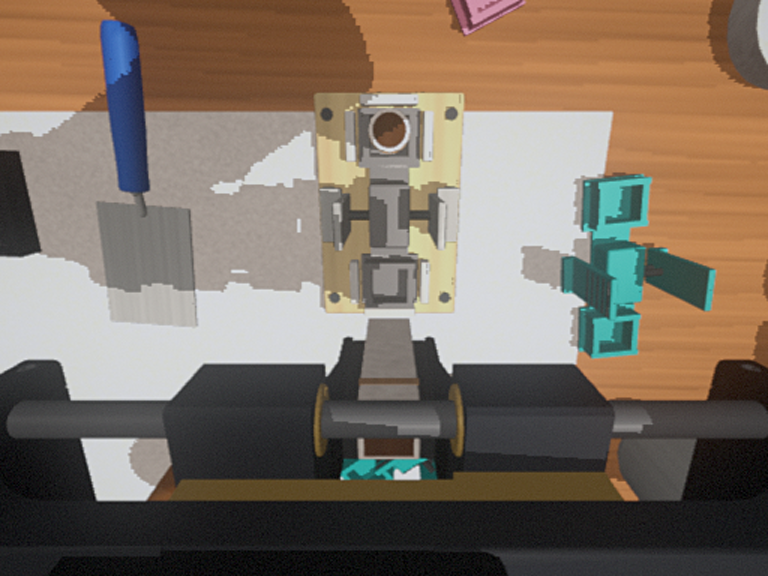

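View pics/f_c.png

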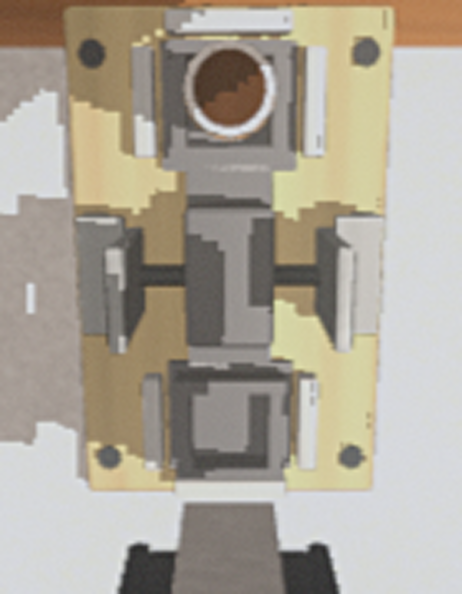

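```bash
python3 - <<'E'
from h import *
def ana(name,c,z):
    p=np.load(f"pics/{name}.npy",allow_pickle=True).item()
    X=unproj(p,(np.array(c)+.5)/3.3-.5+np.array((190,60)),z)[:,:2]
    print(np.round(X,4).tolist(),"mean",X.mean(0).round(4),np.linalg.norm(np.roll(X,-1,0)-X,axis=1).round(4),[round(float(np.degrees(np.arctan2(*(d[::-1])))),1) for d in np.roll(X,-1,0)-X])
ana("f_w",[(66,8),(393,7),(374,490),(90,488)],.01)
ana("f_w",[(170,363),(290,363),(288,480),(175,482)],.028)
ana("f_w",[(163,40),(298,40),(295,168),(164,168)],.028)
ana("f_w",[(185,206),(272,208),(271,348),(187,346)],.036)
ana("f_w",[(183,503),(275,503)],.113)
ana("f_w",[(90,53),(366,52),(350,457),(109,456)],.010)
env.dwell(0.3); print(env.read_state()["position"])
E
```

```text
[[0.4368, 0.109], [0.4338, 0.2027], [0.5815, 0.2087], [0.5837, 0.1137]] mean [0.5089 0.1585] [0.0938 0.1479 0.095  0.1469] [91.9, 2.3, -88.7, -178.1]
[[0.536, 0.141], [0.5349, 0.1771], [0.5723, 0.1783], [0.574, 0.143]] mean [0.5543 0.1599] [0.0361 0.0374 0.0354 0.0381] [91.7, 1.9, -87.2, -177.0]
[[0.4463, 0.1381], [0.4452, 0.1748], [0.4786, 0.1757], [0.4797, 0.1387]] mean [0.4624 0.1568] [0.0367 0.0334 0.037  0.0334] [91.7, 1.6, -88.3, -179.0]
[[0.4894, 0.1451], [0.4892, 0.1693], [0.5288, 0.1708], [0.5289, 0.1464]] mean [0.5091 0.1579] [0.0242 0.0396 0.0244 0.0395] [90.4, 2.1, -89.7, -178.2]
[[0.5474, 0.1491], [0.5468, 0.1691]] mean [0.5471 0.1591] [0.02 0.02] [91.7, -88.3]
[[0.4486, 0.1157], [0.4459, 0.1959], [0.5701, 0.1999], [0.5722, 0.1202]] mean [0.5092 0.1579] [0.0803 0.1242 0.0797 0.1236] [91.9, 1.8, -88.5, -177.9]
[0.55637181 0.15942148 0.1400343 ]
```

```bash
python3 - <<'E'
from h import *
env.move_straight([0.5563,0.1597,0.062],rotation=[-90,0,1.9],rate=0.1); env.dwell(0.2)
s=env.read_state(); print(s["position"],s["force"])
print(env.move_straight([0.5563,0.1597,0.041],rate=0.03,force_limit=5))
s=env.read_state(); print(s["position"],s["force"],s["clock"])
p=snap("wrist","g_w"); snap("scene","g_s")
E
```

```text
[0.5566847  0.15991276 0.06272801] [ 0.11495351  0.04577114 -1.23002311]
True
[0.55585789 0.1594476  0.04100921] [-0.86464685  0.30231543  3.81176538] 13.8667
```

View pics/g_w.png

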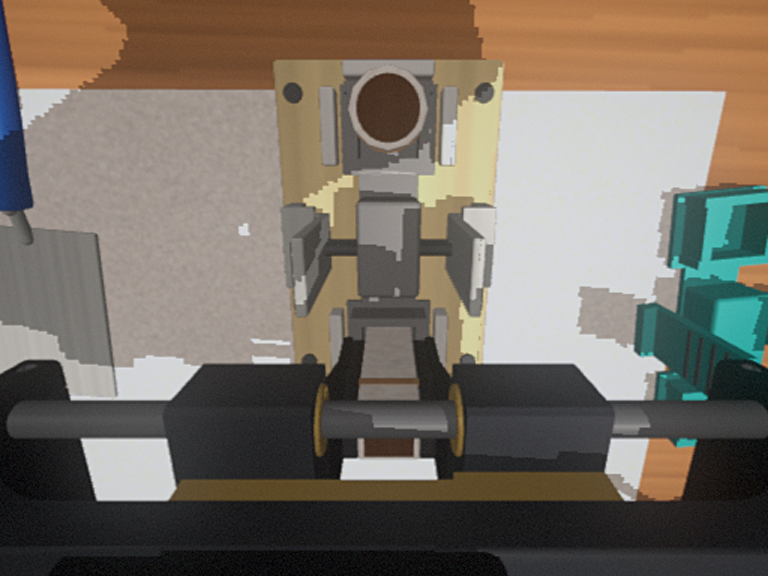

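The stick bottomed out at the expected height, seated inside the pocket at (390,340). Releasing and backing straight up.

```bash
python3 - <<'E'
from h import *
env.gripper_to(0.45,15); env.dwell(0.1); s=env.read_state(); print(s["position"],s["opening"],s["force"])
pz=s["position"]
env.move_straight([0.5563,0.1597,0.15],rate=0.15)
env.goto([0.509,0.1584,0.19],[-90,0,1.9]); env.dwell(0.2)
env.gripper_to(1.0)
p=snap("wrist","h_w"); snap("scene","h_s"); print(env.read_state()["clock"],env.read_state()["position"])
im=p["image"]; cv2.imwrite("pics/h_c.png",cv2.resize(im[100:250,190:330],None,fx=4,fy=4,interpolation=cv2.INTER_CUBIC))
for t in ["stick_mid","loaded_stick_mid","cassette"]: find(p,t)
E
```

```text
[0.55517623 0.15915167 0.04033238] 0.4475559009870892 [-0.79374388 -0.30408819  0.75890945]
17.3083 [0.50901518 0.15840633 0.19002081]
stick_mid [([0.545, 0.16, 0.088], 0.97)]
loaded_stick_mid [([0.459, 0.152, 0.091], 0.78), ([0.493, 0.155, 0.006], 0.71)]
cassette [([0.352, 0.2, 0.018], 0.96), ([0.507, 0.158, 0.028], 0.95), ([0.695, 0.173, 0.025], 0.94), ([0.347, -0.101, 0.008], 0.85), ([0.54, 0.314, 0.019], 0.63)]
```

View pics/h_c.png

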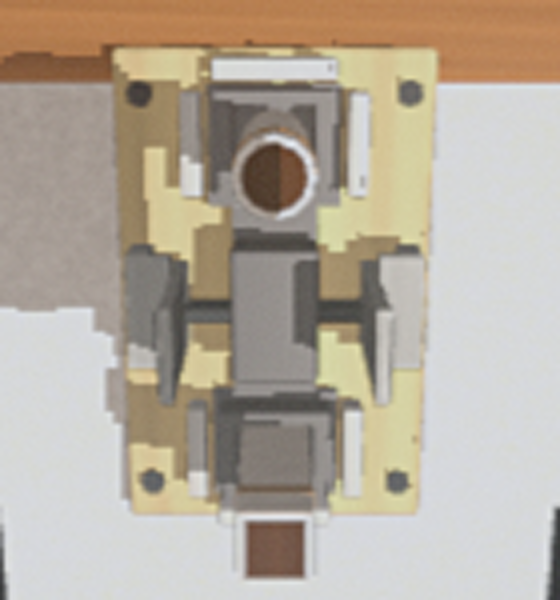

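View pics/h_s.png

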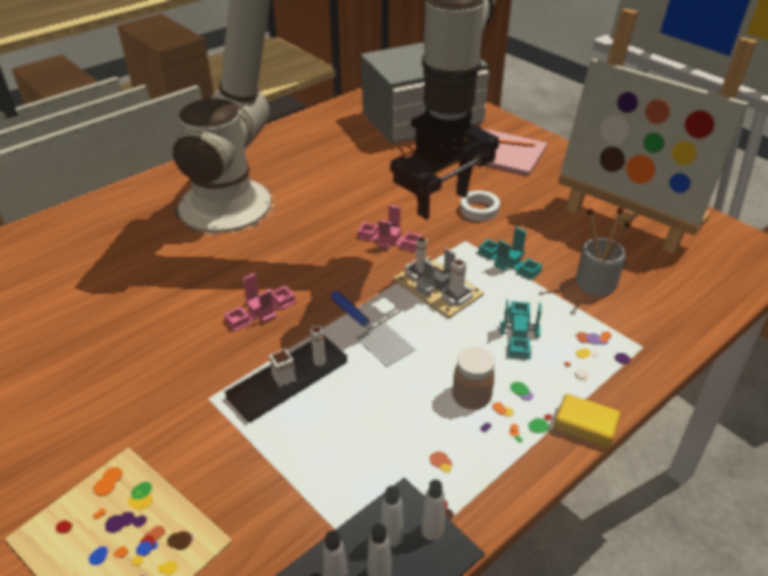

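```bash
python3 - <<'E'
from h import *
p=np.load("pics/h_w.npy",allow_pickle=True).item()
f=lambda c,z: unproj(p,(np.array(c)+.5)/4-.5+np.array((190,100)),z).round(4)
print("sticktop",f([(275,546)],.09),"catch", f([(158,308),(177,402),(376,312),(391,402)],.076), "loaded",f([(275,175)],.09))
print(env.move_straight([0.509,0.1584,0.040],rate=0.12,force_limit=8)); env.dwell(0.2)
s=env.read_state(); print(s["position"],s["force"])
env.gripper_to(0.0,30); env.dwell(0.3)
s=env.read_state(); print(s["opening"]*87,s["position"],s["force"],s["clock"])
snap("wrist","i_w"); snap("scene","i_s")
E
```

```text
sticktop [[0.5549 0.1599 0.09  ]] catch [[0.4968 0.1284 0.076 ]
 [0.5216 0.1334 0.076 ]
 [0.496  0.1834 0.076 ]
 [0.5198 0.1887 0.076 ]] loaded [[0.4606 0.1568 0.09  ]]
False
[0.50926939 0.15858308 0.04056431] [0.26966587 0.03777763 0.44755969]
42.047397372745216 [0.50898361 0.15823038 0.04037327] [-0.9300717  -1.05064416  5.84206862] 20.1833
```

View pics/i_w.png

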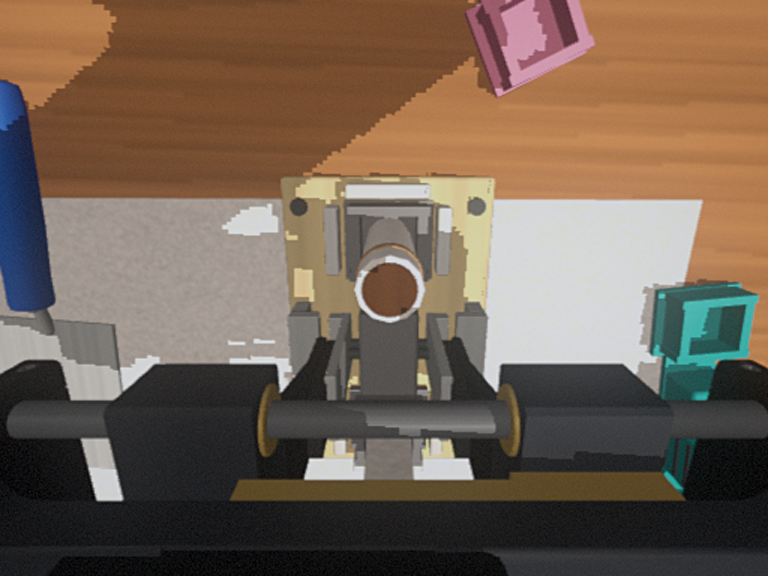

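The pads stopped at about 42 mm, so both catches are in at their stops and clear of the ledges at (302,325) and (470,325). Lifting.

```bash
python3 - <<'E'
from h import *
print(env.move_straight([0.509,0.1584,0.060],rate=0.04,force_limit=20)); s=env.read_state(); print(s["opening"]*87,s["position"],s["force"])
print(env.move_straight([0.509,0.1584,0.140],rate=0.06)); env.dwell(0.4)
s=env.read_state(); print(s["opening"]*87,s["position"],s["force"],s["clock"])
p=snap("wrist","j_w"); p=snap("scene","j_s"); q=snap("top","j_t")
im=p["image"]; cv2.imwrite("pics/j_c.png",cv2.resize(im[110:230,230:350],None,fx=5,fy=5,interpolation=cv2.INTER_CUBIC))
E
```

```text
False
42.03120027614725 [0.50884367 0.1583955  0.05994804] [ 0.47681158  0.28285167 -2.84749084]
False
42.07545338376211 [0.5089737  0.15837987 0.13990972] [ 0.55353994 -0.47845148 -3.79608549] 22.8167
```

View pics/j_w.png

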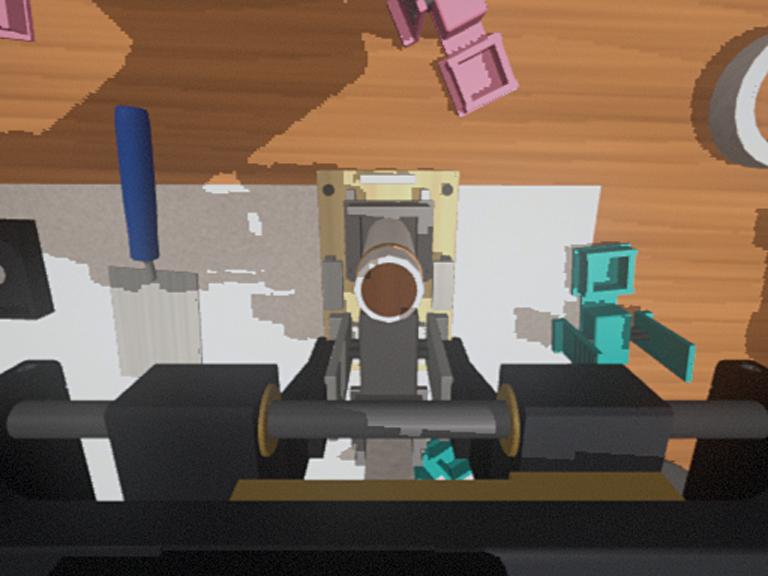

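View pics/j_c.png

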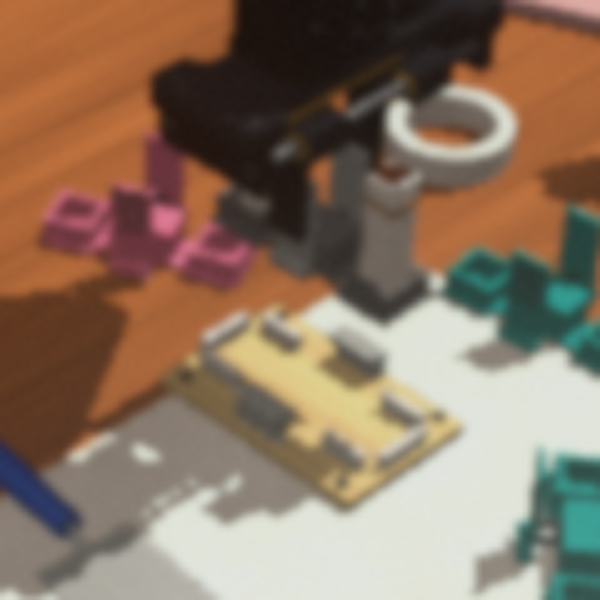

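The cassette is clear of the empty dock and level. The square stick stands in its pocket at (392,230), and the round stick is in its own pocket in the wrist view. Handing in.

```bash
python3 - <<'E'
from h import *
s=env.read_state(); print(s["opening"]*87,s["position"],s["clock"]); env.close_job()
E
```

```text
42.06749809028967 [0.5089977  0.1584036  0.14000091] 22.9667
the job is handed in; nothing more can be done
```

I moved the square stick from the bin's end compartment into the cassette's empty pocket and let go of it. Then I pinched both catches with a 30 N grip, lifted the cassette 100 mm straight up and handed in at 23 s while still holding it. `close_job()` gives no verdict, so I don't know the official result.

- **Stick:** it bottomed out at the expected height. A picture after release showed it upright, its top within about 2 mm of the pocket centre I had measured.
- **Catches:** the fingers stopped 42 mm apart, where I expected 44 mm between the pinched catches. I took the 2 mm gap as pad give or scale error, and it held steady through the lift. The catch joints themselves can't be read directly.
- **Lift:** the cassette came out without catching, and the last force reading was about 3.8 N, close to the weight of the cassette and two sticks. The final pictures show it level above the empty dock with both sticks in place. I judged the level by eye.
- **Bystanders:** I saw none of the other items out of place. I did not re-measure them.

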